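# Set a dial gauge on a camshaft journal

### The job

The camshaft on the V-blocks is to be checked for a bend: swing the magnetic stand's arm round, square the dial gauge up so that its stem is upright, and bring its tip down gently on top of the camshaft's round middle journal until the plunger is pushed in about 3 mm. Leave the gauge standing like that on the journal, without shoving or rolling the camshaft and without disturbing the other things on the bench.

Things in the scene. Friction and masses are not known exactly. Their poses are not given: they have to be found in the camera images.
- camshaft: Steel camshaft, 305 mm long, 1.9 kg, lying loose in two V-blocks. Origin on its axis in the middle of the middle journal; y runs along the shaft, z up. Three plain round journals, 40 mm in diameter and 30 mm wide: one at each end, in the V-blocks, and one in the middle; between them smaller egg-shaped lobes, the highest reaching 18.5 mm from the axis, the nearest 26 mm from the middle.
- middle_journal (a point): Centre of the middle journal, on the shaft's axis; the journal's top is 20 mm above this point. Axes as the camshaft's: y along the shaft, x level across it, z up.
- plate: Fixed ground steel plate 260 x 420 x 15 mm, with the two V-blocks (72 x 30 x 55 mm) on it. Origin under its centre; x and y along its 260 and 420 mm sides.
- shoulder (a point): On the fixed magnetic stand (grey base 50 x 60 x 50 mm): where the upright swivel axis and the level tilt axis cross, 120 mm above the bench. The arm, a 12 mm rod, runs from here to the gauge's origin, 190 mm away. With the arm 2 to 6 degrees above level and the stem upright, swinging it brings the tip over the middle journal, on the shaft's top line within 6 mm of the journal's middle.
- swivel (a joint): Swivel of the stand's post about the vertical, rad, anticlockwise seen from above is positive. Stiff (0.5 N m), range -1.9 to 1.9, stays where it is left.
- boom (a joint): Tilt of the stand's arm, rad: 0 level, positive raised. Stiff (0.75 N m, and the arm and gauge weigh 0.4 N m on it), range -0.15 to 0.75, stays where it is left.
- gauge: Dial gauge. Origin in its clamp at the arm's end, on the level axis about which it tilts on the arm (stiff, 0.12 N m; stays where it is left). z runs up the stem, x away from the stand in the vertical plane of arm and stem, y along the tilt axis, normal to the dial. Stem end 14 mm below the origin, small cap on top to 85 mm above it. Arm rod and clamp lie below the dial.
- gauge_tip (a point): Point fixed to the gauge, on the stem's axis 40 mm below the gauge's origin: the bottom of the 6 mm ball tip of the thin plunger when that is fully out. Axes as the gauge's. The plunger slides 10 mm up into the stem; its spring resists with 1.5 N at first touch and 0.7 N more for each mm (3.6 N at 3 mm).
- dial (a point): Centre of the dial housing, on the gauge 46 mm above its origin: a black disc 58 mm in diameter, 22 mm thick along the gauge's y, both flat sides free to grip (40 N is fine). Axes as the gauge's. The needle stands straight up with the plunger out and turns once clockwise for 10 mm of travel (a tick every 0.5 mm).
- cap_a: Bystander: aluminium bearing cap 76 x 24 x 31 mm standing on the plate. Origin under its centre.
- cap_b: Bystander: a second, like bearing cap on the plate.
- spanner: Bystander: steel spanner 170 mm long lying on the bench.
- screwdriver: Bystander: screwdriver 190 mm long lying on the bench.
- cleaner_can: Bystander: standing spray can, 64 mm in diameter, 190 mm tall. Origin under its centre.
- calliper: Bystander: calliper lying on the bench, about 130 mm long.

How it is judged:
At the end, for the whole second after the job is handed in: The gauge stands released on top of the middle journal: stem within 6 degrees of upright, tip within 5 mm of the shaft's top line and within 12 mm of the journal's middle along the shaft, plunger pushed in 1.5 to 4.5 mm (pressing with 2.55 to 4.65 N), gauge and camshaft at rest (contact force between gauge and camshaft between 2.55 and 4.65 N and angle between gauge's own z axis and vertical below 0.105 rad and x of gauge_tip in the frame of middle_journal between -0.005 and 0.005 m and y of gauge_tip in the frame of middle_journal between -0.012 and 0.012 m and z of gauge_tip in the frame of middle_journal above 0 m and linear speed of each of gauge, camshaft below 0.01 m/s); the robot touches nothing.
It fails at once if the camshaft is pressed hard by the gauge (over 12 N) (contact force between gauge and camshaft above 12 N).
It fails at once if the camshaft is shoved more than 5 mm (distance of camshaft from where it was at the start of the episode above 0.005 m).
It fails at once if the camshaft is rolled more than 7 degrees or lifted askew (angle between camshaft's own z axis and vertical above 0.12 rad).
It fails at once if a bystander is moved more than 20 mm (distance of any of cap_a, cap_b, spanner, screwdriver, cleaner_can, calliper from where it was at the start of the episode above 0.02 m).
It also fails if it takes over 48 s, if anything falls off the work surface, if the arm or the gripper's body presses on something with over 40 N, if the wrist force passes 120 N, or if a joint passes its speed limit or range.

### The arm

A 6-joint arm with a two-finger parallel gripper is mounted at the origin on the work surface. World frame = base frame: x ahead of the robot, y to its left, z up, the work surface at z = 0. Lengths are in m, angles in rad, forces in N, time in s.
With the tool pointing down it reaches from about 0.35 to 0.975 m from the base axis. Payload 4.9 kg.
Tool frame: the origin (TCP) lies on the centre line of the jaws, within the pads' length; the fingertips stand 19 mm ahead of it and the grasp point (between the pads) is the TCP; z points along the fingers, y is the line along which they close (so a half turn about z gives the same grasp; the last joint's range is limited). The gripper opens to 85 mm and grips with 20 to 120 N. Pads are 22 mm wide; open, the fingers measure 114 mm over their backs; the gripper's body (76 mm by 85 mm) begins 54 mm behind the grasp point. The pads swing forward as they close: fully open they stand 13 mm farther back than shut.
Start: joints at [1.176, 0.053, 1.613, -0, 1.476, -0.119], TCP at [0.17, 0.601, 0.25] pointing down, gripper open.
Joint ranges: [-3.01, 3.01], [-1.01, 2.22], [0.06, 2.58], [-1.02, 4.17], [0.09, 2.62], [-3.14, 3.14]. Speed limits (rad/s): [2.57, 2.57, 3.14, 3.14, 3.14, 3.14].

### API

Orientations are given as a unit quaternion [w, x, y, z].
In Python, from plant import state, grab_frame, ticket, spotter gives the robot as it stands.
- The arm moves only by the tool apply_moves, never from a script. Its argument "series" is a list of rows, each an object of numbers: "jaw": the closure, from 0 (fully open) to 1 (shut); "dx", "dy", "dz": the shift along the tool's x, y, z in mm; "turn": the turn about the tool's z in rad. A call has 1 to 5 rows; each row is the pose to reach, as a shift and turn from the pose commanded when the call began, along the tool's axes at that moment; what a row does not reach only later rows make up. A row lasts 1/12 s, in which the tool goes at most 41.7 mm and 7.16 degrees, less where a joint would pass 70% of its speed; a pose out of reach is approached as far as the arm can. A call with a gripper value outside its range is refused whole. The fingers move at their own pace and stop on an object; the grip force is fixed at half the most. Time passes only in rows, so rows that repeat a pose let the fingers close. It gives the time, the measured TCP pose, the force, the opening and the grip force at its end, in the units of the state.
- state(): the state, without advancing time (a new reading comes with each control period).
- grab_frame(name): name is "side" or "top"; returns a dict with "pixels" (400x640x3 uint8, red, green, blue), "mtx" (3x3 intrinsics, pixels), "dist_coeffs" ([k1, k2, p1, p2, k3] as OpenCV has them; the pictures are not rectified), "camera_from_world" (4x4, takes a point from world to camera coordinates). Camera axes: x right, y down, z forward; pixel columns grow to the right and rows downward; lengths in m; the calibration is good to about 2 mm. A picture is of the moment at which its call begins. There is no depth.
- ticket.job_done(): hands the job in; it is judged then, once.
Trained networks look in a picture, given as the dict that the camera call returned (one of the last four; its "shot" number tells which), for a name from the list of things; names that differ only in an ending like _2 or _b are one class to them, and where a whole thing is asked for, a point or a joint stands for the part that bears it (a point fixed in the world has none). Each returns a list of dicts, best first, with "conf" (0 to 1); they miss things now and then, are a little off and sometimes report something else, mostly with a low value. They report only what shows in the picture. A call takes as long as a camera call.
- spotter.outline_of(picture, target): "region" (400x640 bool, what is visible of it) and "extent" ([left, top, right, bottom] in pixels, round what is visible of it).
The state is a dict: "time": time; "joint_pos": joint angles; "joint_vel": joint speeds; "joint_efforts": joint torques, N m; "tool_pos": TCP position; "tool_rot": TCP orientation; "contact_force": force on the tool from outside, world axes, zero at the start; "ft_torque": the same for the moment, N m; "gripper_width": opening from 0.0 (shut) to 1.0 (fully open); "grasp_force": force on a finger pad.
Only numpy, scipy, OpenCV 4.12 (cv2) and the standard library are available. Lean on these libraries where they do the work, as an engineer would, in place of code of your own. Each camera call takes 0.05 s, during which the arm holds its last target. There are 200 camera calls.

## Working session

There is one attempt and no reset: what is moved stays moved. The work goes in short steps, Python scripts to look and compute and a tool call to move; the robot and the scene stay as the last step left them, time stands still between calls to the robot, and variables do not carry over. Pictures are saved under pics/ and viewed, at most 10 in all, crops included, and the job is handed in when it is done.

Besides the shell and the picture viewer there is one more tool, called after "Emit:" as name(argument=value, ...), one argument or row to a line, values as JSON. apply_moves: Moves the arm, as the interface text tells. Its arguments: {"type":"object","properties":{"series":{"type":"array","items":{"type":"object","properties":{"jaw":{"type":"number"},"dx":{"type":"number"},"dy":{"type":"number"},"dz":{"type":"number"},"turn":{"type":"number"}}}}},"required":["series"]}

```bash
mkdir -p pics; ls; cat > h.py <<'E'
import numpy as np,cv2
from plant import state,grab_frame,ticket,spotter
def proj(f,P):
    T=np.array(f["camera_from_world"]);r,_=cv2.Rodrigues(T[:3,:3])
    return cv2.projectPoints(np.array(P,float).reshape(-1,1,3),r,T[:3,3],np.array(f["mtx"],float),np.array(f["dist_coeffs"],float))[0].reshape(-1,2)
def ray(f,uv):
    T=np.array(f["camera_from_world"]);R=T[:3,:3]
    n=cv2.undistortPoints(np.array(uv,float).reshape(-1,1,2),np.array(f["mtx"],float),np.array(f["dist_coeffs"],float)).reshape(2)
    d=R.T@np.array([n[0],n[1],1]);return -R.T@T[:3,3],d/np.linalg.norm(d)
def atz(f,uv,z):
    o,d=ray(f,uv);return o+d*(z-o[2])/d[2]
def tri(f1,u1,f2,u2):
    o1,d1=ray(f1,u1);o2,d2=ray(f2,u2)
    s=np.linalg.lstsq(np.c_[d1,-d2],o2-o1,rcond=None)[0]
    a,b=o1+s[0]*d1,o2+s[1]*d2
    return (a+b)/2,np.linalg.norm(a-b)
def save(f,n,box=None,k=1):
    im=f["pixels"][:,:,::-1]
    if box: im=im[box[1]:box[3],box[0]:box[2]]
    cv2.imwrite("pics/"+n,cv2.resize(np.ascontiguousarray(im),None,fx=k,fy=k,interpolation=cv2.INTER_CUBIC))
E
python3 - <<'E'
from h import *
s,t=grab_frame("side"),grab_frame("top")
save(s,"s0.png");save(t,"t0.png")
for f in(s,t):
    T=np.array(f["camera_from_world"]);print(-T[:3,:3].T@T[:3,3],T[2,:3])
    for n in["dial","gauge","camshaft","shoulder","swivel","boom","cleaner_can","plate","cap_a"]:
        try:
            for r in spotter.outline_of(f,n)[:2]:
                m=np.argwhere(r["region"]);print(n,round(r["conf"],2),r["extent"],m.mean(0)[::-1].round(1))
        except Exception as e:print(n,e)
print(state())
E
```

```text
pics
[-0.00662999 -0.84734884  1.04022328] [ 0.35922903  0.64034159 -0.67890879]
dial 0.85 [336.3, 165.2, 351.1, 189.8] [343.6 176.7]
dial 0.63 [368.5, 246.3, 390.2, 259.7] [379.7 251.3]
gauge 0.86 [335.9, 164.4, 352.4, 196.6] [343.7 177.1]
gauge 0.46 [277.2, 165.4, 301.4, 191.2] [290.8 178.4]
camshaft 0.74 [290.8, 192.1, 342.9, 257.2] [316.5 222.6]
shoulder 0.84 [309.8, 163.5, 352.8, 192.0] [335.2 177. ]
swivel 0.95 [308.2, 165.3, 352.1, 195.1] [334.9 177.6]
swivel 0.7 [327.5, 311.6, 340.5, 342.7] [335.3 325.5]
boom 0.84 [316.8, 162.0, 351.9, 195.0] [339.6 178.1]
cleaner_can 0.81 [401.1, 274.7, 434.9, 338.2] [416.2 304.6]
cleaner_can 0.72 [278.7, 167.1, 300.4, 191.0] [290.7 178.5]
plate 0.82 [267.6, 184.6, 404.1, 291.5] [334.6 238.1]
cap_a 0.6 [369.3, 244.5, 393.3, 261.8] [380.1 251.1]
cap_a 0.46 [359.7, 232.8, 380.1, 248.5] [368.5 240.6]
[0.37766029 0.00843706 1.18087094] [ 0.10119702  0.00826654 -0.99483206]
dial 0.66 [317.2, 165.2, 345.4, 176.2] [331.6 170. ]
gauge 0.85 [317.9, 163.6, 349.3, 178.9] [331.8 170. ]
camshaft 0.76 [264.0, 205.2, 381.9, 224.9] [321.7 213.1]
camshaft 0.
[... 465 characters left out ...]
y([ 1.17601806e+00,  5.26804764e-02,  1.61291439e+00, -3.85360968e-06,
        1.47598718e+00, -1.18979519e-01]), 'joint_vel': array([-2.84417877e-04,  8.84883387e-04, -6.37708466e-04, -2.41118237e-03,
        9.17131935e-04,  8.92920059e-05]), 'joint_efforts': array([ 1.29524709e-03, -3.93686736e+01, -3.70473468e+01, -3.54691338e-05,
        4.52857639e-04, -1.37507635e-05]), 'tool_pos': array([0.17017713, 0.60136325, 0.25030708]), 'tool_rot': array([3.20248033e-06, 1.37462552e-01, 9.90506965e-01, 4.64155144e-06]), 'contact_force': array([0.17326586, 1.74684668, 0.07426803]), 'ft_torque': array([ 0.03856885, -0.0166124 , -0.0008632 ]), 'grasp_force': 0.0, 'gripper_width': 1.002479131441383}
```

View pictures.

```bash
python3 - <<'E'
import cv2,numpy as np
s=cv2.imread("pics/s0.png");t=cv2.imread("pics/t0.png")
cv2.imwrite("pics/s1.png",cv2.resize(s[140:340,250:450],None,fx=3,fy=3,interpolation=cv2.INTER_CUBIC))
cv2.imwrite("pics/t1.png",cv2.resize(t[130:260,230:430],None,fx=4,fy=4,interpolation=cv2.INTER_CUBIC))
E
```

```text
(no output)
```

View pics/s1.png

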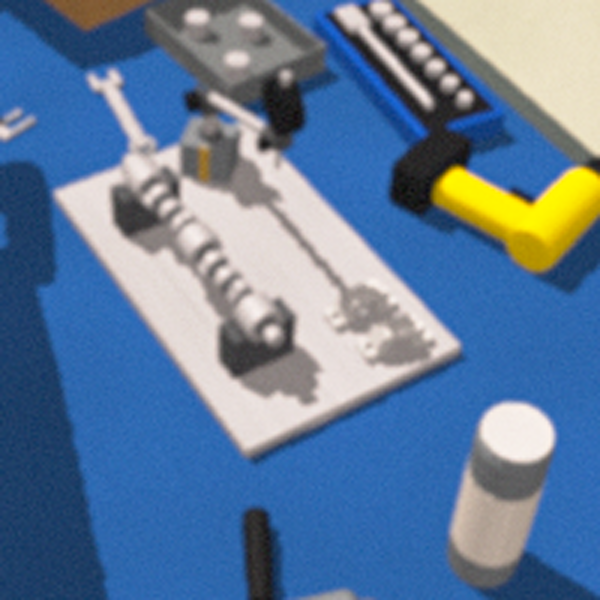

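View pics/t1.png

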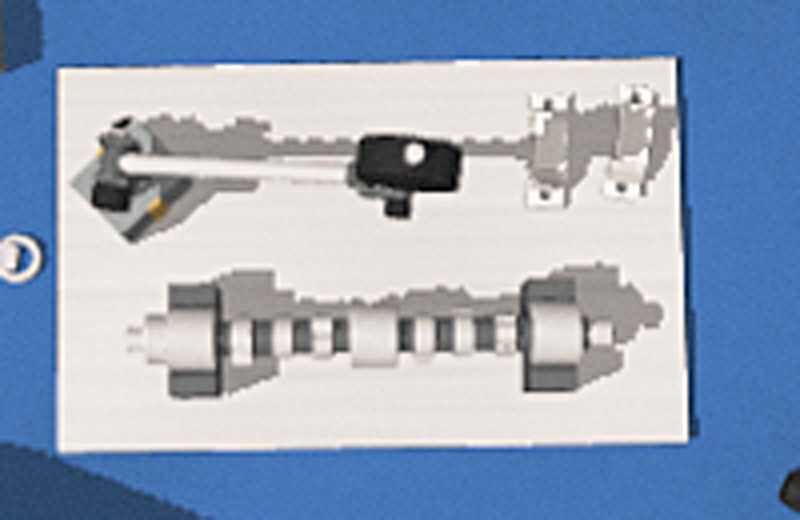

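View pics/s0.png

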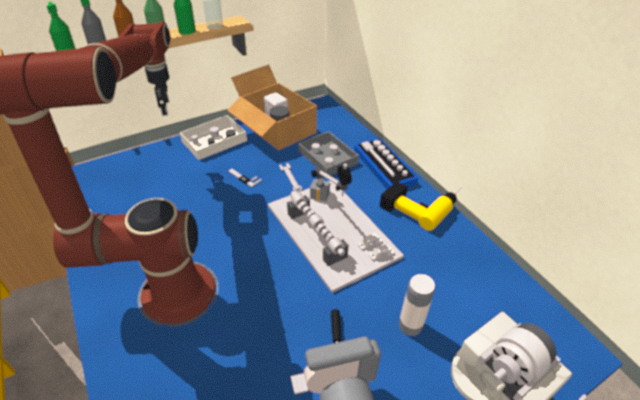

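```bash
python3 - <<'E'
from h import *
s,t=grab_frame("side"),grab_frame("top")
S=lambda u,v:(250+u/3-1/3,140+v/3-1/3)
C=lambda u,v:(230+u/4-.4,130+v/4-.4)
for n,a,b in[("journal",S(197,240),C(374,334)),("dial",S(283,104),C(410,164)),("cap",S(288,76),C(413,153)),("tip",S(278,158),C(398,195))]:
    print(n,*tri(s,a,t,b))
for c in[(58,68),(676,57),(690,440),(58,452)]: print("plate top",atz(t,C(*c),.015))
for c in[(57,192),(250,455),(462,352)]: print("plate side",atz(s,S(*c),.015))
for c in[(350,336),(398,336),(168,338),(220,338),(524,335),(582,335)]: print("journ",atz(t,C(*c),.085))
for c in[(374,310),(374,366)]: print("journ edges",atz(t,C(*c),.075))
for z in(.12,):print("shoulder",atz(t,C(128,162),z),"base corners",[atz(t,C(*c),.065)[:2].round(3) for c in[(130,242),(72,185),(200,180)]])
for z in (.1,.15,.2):print("rod",z,atz(t,C(345,171),z))
E
```

```text
journal [ 4.53413809e-01 -2.26982921e-04  8.29376738e-02] 0.0003607996208403853
dial [ 0.53621468 -0.01770461  0.24316985] 0.0020151809129891644
cap [ 0.53761765 -0.01887781  0.27712981] 0.004771233843682987
tip [ 0.53259976 -0.01425307  0.17241827] 0.008339481612477323
plate top [0.63605398 0.21633742 0.015     ]
plate top [ 0.64954725 -0.20283203  0.015     ]
plate top [ 0.3911248  -0.21125872  0.015     ]
plate top [0.37659688 0.20794545 0.015     ]
plate side [0.38163127 0.20448881 0.015     ]
plate side [ 0.39275991 -0.21787198  0.015     ]
plate side [ 0.64671028 -0.21100268  0.015     ]
journ [0.45194614 0.01477993 0.085     ]
journ [ 0.45240687 -0.01538389  0.085     ]
journ [0.44895468 0.12918654 0.085     ]
journ [0.44944707 0.09648996 0.085     ]
journ [ 0.45425236 -0.09447507  0.085     ]
journ [ 0.45481516 -0.13082848  0.085     ]
journ edges [ 4.69399152e-01 -1.50556032e-04  7.50000000e-02]
journ edges [ 0.43383232 -0.00065096  0.075     ]
shoulder [0.55468324 0.15273787 0.12      ] base corners [array([0.512, 0.157]), array([0.548, 0.196]), array([0.553, 0.113])]
rod 0.1 [0.5543368  0.01942595 0.1       ]
rod 0.15 [0.54616392 0.01891761 0.15      ]
rod 0.2 [0.53799104 0.01840928 0.2       ]
```

```bash
cat > fit.py <<'E'
from h import *
from scipy.optimize import least_squares
def model(p):
    x,y,psi,b,th=p   # th: world tilt of stem, + = top leans away from stand
    h=np.array([np.cos(psi),np.sin(psi),0]);z=np.array([0,0,1.])
    O=np.array([x,y,.12])+.19*(np.cos(b)*h+np.sin(b)*z)
    up=np.cos(th)*z+np.sin(th)*h
    return {"sh":np.array([x,y,.12]),"o":O,"dial":O+.046*up,"cap":O+.085*up,"tip":O-.04*up}
def fit(obs,p0,sh=None):
    def r(p):
        m=model(p);e=[w*(proj(f,m[n])[0]-uv) for f,n,uv,w in obs]
        if sh is not None:e.append((np.array(p[:2])-sh)*1000/2)
        return np.concatenate(e)
    s=least_squares(r,p0);return s.x,s.fun.round(1)
E
python3 - <<'E'
from fit import *
s,t=grab_frame("side"),grab_frame("top")
save(s,"s2.png",(300,155,365,200),10);save(t,"t2.png",(250,150,360,190),7)
S=lambda u,v:(250+u/3-1/3,140+v/3-1/3)
C=lambda u,v:(230+u/4-.4,130+v/4-.4)
obs=[(s,"dial",S(283,104),1),(s,"cap",S(288,74),1),(s,"tip",S(278,163),1),(t,"dial",C(410,164),1),(t,"cap",C(413,153),1)]
p,r=fit(obs,[.552,.154,-1.67,.4,0],np.array([.552,.154]));print(p,r,{k:v.round(4) for k,v in model(p).items()})
E
```

```text
[ 0.55215481  0.1553706  -1.66483316  0.4335534   0.04150497] [-0.3 -0.5 -1.1 -1.  -0.5  1.4  0.5 -0.4  1.1 -0.7  0.1  0.7] {'sh': array([0.5522, 0.1554, 0.12  ]), 'o': array([ 0.536 , -0.0163,  0.1998]), 'dial': array([ 0.5358, -0.0182,  0.2458]), 'cap': array([ 0.5356, -0.0198,  0.2847]), 'tip': array([ 0.5361, -0.0146,  0.1599])}
```

View pics/s2.png

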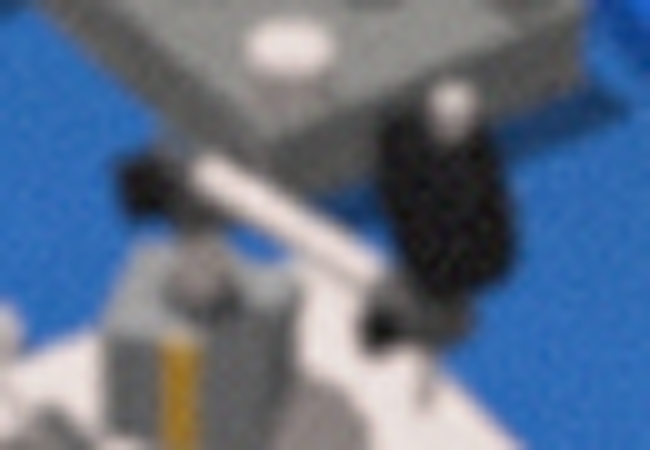

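View pics/t2.png

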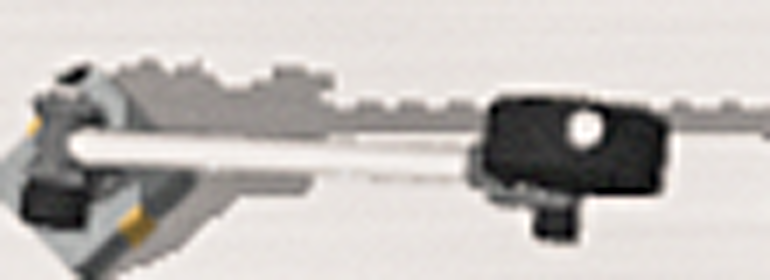

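Emit:
apply_moves(
  series=[
    {"dx": -28, "dy": -26, "dz": -10, "turn": 0.08, "jaw": 0},
    {"dx": -56, "dy": -53, "dz": -20, "turn": 0.16, "jaw": 0},
    {"dx": -84, "dy": -80, "dz": -30, "turn": 0.24, "jaw": 0},
    {"dx": -112, "dy": -107, "dz": -40, "turn": 0.32, "jaw": 0},
    {"dx": -139, "dy": -133, "dz": -50, "turn": 0.4, "jaw": 0},
  ],
)

```text
time: 1.62
tool_pos: [0.2682, 0.4339, 0.3008]
tool_rot: [0.0, 0.333, 0.943, 0.0]
contact_force: [1.3, 0.3, 0.3]
gripper_width: 0.996
grasp_force: 0.0
```

```bash
cat > go.py <<'E'
import sys,numpy as np
from plant import state
from scipy.spatial.transform import Rotation as R
x,y,z,a=map(float,sys.argv[1:5])  # a: tool-y heading rad
s=state();q=s["tool_rot"];M=R.from_quat(np.r_[q[1:],q[0]]).as_matrix()
h=np.arctan2(M[1,1],M[0,1]);print("d mm",(M.T@(np.array([x,y,z])-s["tool_pos"])*1000).round(1),"turn",round(-(a-h),3),"tcp",s["tool_pos"].round(4),"head",h.round(3),"F",s["contact_force"].round(2),"w",round(s["gripper_width"],3),s["joint_pos"].round(2))
E
python3 go.py .536 -.018 .36 -.094
```

```text
d mm [-492.3 -183.4  -59.2] turn 0.986 tcp [0.2682 0.4339 0.3008] head 0.892 F [1.27 0.26 0.26] w 0.996 [ 0.87 -0.25  1.81 -0.    1.58 -0.02]
```

Emit:
apply_moves(
  series=[
    {"dx": -37, "dy": -14, "dz": -12, "turn": 0.1, "jaw": 0},
    {"dx": -74, "dy": -28, "dz": -24, "turn": 0.2, "jaw": 0},
    {"dx": -111, "dy": -42, "dz": -36, "turn": 0.3, "jaw": 0},
    {"dx": -148, "dy": -56, "dz": -48, "turn": 0.4, "jaw": 0},
    {"dx": -185, "dy": -70, "dz": -59, "turn": 0.5, "jaw": 0},
  ],
)

```text
time: 2.03
tool_pos: [0.3687, 0.2635, 0.3604]
tool_rot: [0.0, 0.556, 0.831, 0.001]
contact_force: [2.1, 1.1, -0.1]
gripper_width: 1.001
grasp_force: 0.0
```

```bash
python3 go.py .536 -.018 .36 -.094
```

```text
d mm [-324.    47.5    0.5] turn 0.484 tcp [0.3687 0.2635 0.3604] head 0.39 F [ 2.07  1.06 -0.12] w 1.001 [ 0.46 -0.41  1.84  0.    1.71  0.07]
```

Emit:
apply_moves(
  series=[
    {"dx": -39, "dy": 6, "turn": 0.1, "jaw": 0},
    {"dx": -78, "dy": 12, "turn": 0.2, "jaw": 0},
    {"dx": -117, "dy": 17, "turn": 0.3, "jaw": 0},
    {"dx": -156, "dy": 23, "turn": 0.4, "jaw": 0},
    {"dx": -195, "dy": 29, "turn": 0.484, "jaw": 0},
  ],
)

```text
invalid input at $.series[0]: expected keys jaw, dx, dy, dz, turn
```

```bash
python3 go.py .536 -.018 .36 -.094
```

```text
d mm [-324.    47.5    0.5] turn 0.484 tcp [0.3687 0.2635 0.3604] head 0.39 F [ 2.07  1.06 -0.12] w 1.001 [ 0.46 -0.41  1.84  0.    1.71  0.07]
```

Emit:
apply_moves(
  series=[
    {"dx": -39, "dy": 6, "dz": 0, "turn": 0.1, "jaw": 0},
    {"dx": -78, "dy": 12, "dz": 0, "turn": 0.2, "jaw": 0},
    {"dx": -117, "dy": 17, "dz": 0, "turn": 0.3, "jaw": 0},
    {"dx": -156, "dy": 23, "dz": 0, "turn": 0.4, "jaw": 0},
    {"dx": -195, "dy": 29, "dz": 0, "turn": 0.484, "jaw": 0},
  ],
)

```text
time: 2.45
tool_pos: [0.4707, 0.0944, 0.3597]
tool_rot: [0.0, 0.74, 0.673, 0.0]
contact_force: [0.9, 0.7, -0.2]
gripper_width: 0.997
grasp_force: 0.0
```

```bash
python3 go.py .536 -.018 .36 -.094
```

```text
d mm [-105.8   75.6   -0.2] turn 0.0 tcp [0.4707 0.0944 0.3597] head -0.094 F [ 0.93  0.66 -0.22] w 0.997 [ 0.04 -0.34  1.79  0.    1.69  0.14]
```

Emit:
apply_moves(
  series=[
    {"dx": -33, "dy": 24, "dz": 0, "turn": 0, "jaw": 0},
    {"dx": -66, "dy": 47, "dz": 0, "turn": 0, "jaw": 0},
    {"dx": -99, "dy": 71, "dz": 0, "turn": 0, "jaw": 0},
    {"dx": -106, "dy": 76, "dz": 0, "turn": 0, "jaw": 0},
    {"dx": -106, "dy": 76, "dz": 30, "turn": 0, "jaw": 0},
  ],
)

```text
time: 2.87
tool_pos: [0.5397, -0.0189, 0.3355]
tool_rot: [0.005, 0.739, 0.673, 0.003]
contact_force: [0.1, 0.3, 0.3]
gripper_width: 0.998
grasp_force: 0.0
```

```bash
python3 go.py .536 -.018 .25 -.094; python3 - <<'E'
from h import *
import cv2
s,t=grab_frame("side"),grab_frame("top")
P=state()["tool_pos"]
print(proj(s,[P]),proj(t,[P]))
a=cv2.resize(s["pixels"][130:200,300:380],None,fx=8,fy=8,interpolation=2);b=cv2.resize(t["pixels"][130:200,300:370],None,fx=8,fy=8,interpolation=2)
cv2.imwrite("pics/g1.png",cv2.resize(np.hstack([a,b]),None,fx=.66,fy=.66)[:,:,::-1])
E
```

```text
d mm [ 0.7 -4.8 85.4] turn 0.001 tcp [ 0.5397 -0.0189  0.3355] head -0.093 F [0.06 0.29 0.29] w 0.998 [-0.17 -0.19  1.71 -0.    1.62 -0.08]
[[344.22263177 151.28928865]] [[332.74848385 164.09355357]]
```

View pics/g1.png

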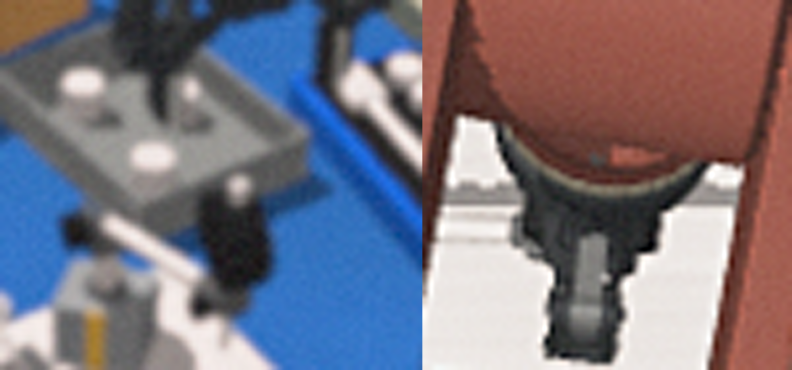

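Emit:
apply_moves(
  series=[
    {"dx": 0, "dy": 0, "dz": 20, "turn": 0, "jaw": 0},
    {"dx": 0, "dy": 0, "dz": 40, "turn": 0, "jaw": 0},
    {"dx": 0, "dy": 0, "dz": 60, "turn": 0, "jaw": 0},
    {"dx": 0, "dy": 0, "dz": 80, "turn": 0, "jaw": 0},
    {"dx": 0, "dy": 0, "dz": 80, "turn": 0, "jaw": 0},
  ],
)

```text
time: 3.38
tool_pos: [0.5339, -0.0147, 0.2453]
tool_rot: [-0.003, 0.737, 0.675, -0.002]
contact_force: [-0.4, -0.3, -2.1]
gripper_width: 0.997
grasp_force: 0.0
```

```bash
python3 go.py .536 -.018 .25 -.094
```

```text
d mm [-3.1  2.3 -4.8] turn 0.006 tcp [ 0.5339 -0.0147  0.2453] head -0.088 F [-0.41 -0.3  -2.13] w 0.997 [-0.17 -0.16  1.82  0.    1.48 -0.08]
```

Emit:
apply_moves(
  series=[
    {"dx": 0, "dy": 0, "dz": 0, "turn": 0, "jaw": 0.3},
    {"dx": 0, "dy": 0, "dz": 0, "turn": 0, "jaw": 0.5},
    {"dx": 0, "dy": 0, "dz": 0, "turn": 0, "jaw": 0.55},
    {"dx": 0, "dy": 0, "dz": 0, "turn": 0, "jaw": 0.6},
    {"dx": 0, "dy": 0, "dz": 0, "turn": 0, "jaw": 0.65},
  ],
)

```text
time: 3.8
tool_pos: [0.5369, -0.016, 0.2508]
tool_rot: [0.001, 0.738, 0.675, 0.001]
contact_force: [0.1, 0.7, 0.1]
gripper_width: 0.347
grasp_force: 0.0
```

Emit:
apply_moves(
  series=[
    {"dx": 0, "dy": 0, "dz": 0, "turn": 0, "jaw": 0.7},
    {"dx": 0, "dy": 0, "dz": 0, "turn": 0, "jaw": 0.75},
    {"dx": 0, "dy": 0, "dz": 0, "turn": 0, "jaw": 0.8},
    {"dx": 0, "dy": 0, "dz": 0, "turn": 0, "jaw": 0.9},
    {"dx": 0, "dy": 0, "dz": 0, "turn": 0, "jaw": 0.9},
  ],
)

```text
time: 4.22
tool_pos: [0.5366, -0.0162, 0.2498]
tool_rot: [0.0, 0.738, 0.675, 0.0]
contact_force: [-0.1, -0.7, 2.5]
gripper_width: 0.247
grasp_force: 59.4
```

```bash
python3 go.py .536 -.018 .25 -.094
```

```text
d mm [-1.9 -0.4 -0.2] turn 0.004 tcp [ 0.5366 -0.0162  0.2498] head -0.09 F [-0.06 -0.67  2.54] w 0.247 [-0.17 -0.16  1.82 -0.    1.48 -0.08]
```

Emit:
apply_moves(
  series=[
    {"dx": 0.3, "dy": -10.3, "dz": 0, "turn": 0.06, "jaw": 0.9},
    {"dx": 1.2, "dy": -20.5, "dz": 0, "turn": 0.12, "jaw": 0.9},
    {"dx": 2.8, "dy": -30.7, "dz": 0, "turn": 0.18, "jaw": 0.9},
    {"dx": 4.9, "dy": -40.7, "dz": 0, "turn": 0.24, "jaw": 0.9},
    {"dx": 4.9, "dy": -40.7, "dz": 0, "turn": 0.24, "jaw": 0.9},
  ],
)

```text
time: 4.63
tool_pos: [0.4957, -0.007, 0.2497]
tool_rot: [0.0, 0.813, 0.582, 0.0]
contact_force: [-0.3, 0.1, 1.7]
gripper_width: 0.249
grasp_force: 59.7
```

Emit:
apply_moves(
  series=[
    {"dx": 0.3, "dy": -10.3, "dz": 0, "turn": 0.06, "jaw": 0.9},
    {"dx": 1.2, "dy": -20.5, "dz": 0, "turn": 0.12, "jaw": 0.9},
    {"dx": 2.8, "dy": -30.7, "dz": 0, "turn": 0.18, "jaw": 0.9},
    {"dx": 4.4, "dy": -38.4, "dz": 0, "turn": 0.226, "jaw": 0.9},
    {"dx": 4.4, "dy": -38.4, "dz": 0, "turn": 0.226, "jaw": 0.9},
  ],
)

```text
time: 5.05
tool_pos: [0.461, 0.0097, 0.2495]
tool_rot: [-0.0, 0.873, 0.487, 0.0]
contact_force: [-0.8, 1.0, 2.2]
gripper_width: 0.255
grasp_force: 59.5
```

```bash
python3 go.py .461 .009 .25 -.556;  python3 - <<'E'
from h import *
s,t=grab_frame("side"),grab_frame("top")
P=state()["tool_pos"]
print(proj(s,[P]),proj(t,[P]))
a=cv2.resize(s["pixels"][150:240,280:360],None,fx=8,fy=8,interpolation=2);b=cv2.resize(t["pixels"][150:240,280:360],None,fx=8,fy=8,interpolation=2)
cv2.imwrite("pics/g2.png",cv2.resize(np.hstack([a,b]),None,fx=.62,fy=.62)[:,:,::-1])
E
```

```text
d mm [-0.6  0.4 -0.5] turn 0.003 tcp [0.461  0.0097 0.2495] head -0.553 F [-0.81  1.02  2.24] w 0.255 [-0.14 -0.36  1.98  0.    1.52  0.41]
[[316.35303061 175.21544148]] [[319.32755498 204.08535361]]
```

View pics/g2.png

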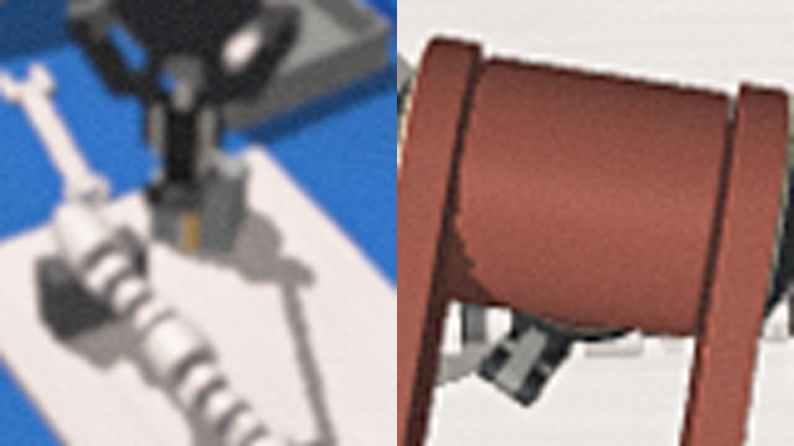

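Emit:
apply_moves(
  series=[
    {"dx": -2.9, "dy": 0, "dz": 6.5, "turn": 0, "jaw": 0.9},
    {"dx": -5.4, "dy": 0, "dz": 13, "turn": 0, "jaw": 0.9},
    {"dx": -7.7, "dy": 0, "dz": 19.5, "turn": 0, "jaw": 0.9},
    {"dx": -9.7, "dy": 0, "dz": 26, "turn": 0, "jaw": 0.9},
    {"dx": -9.7, "dy": 0, "dz": 26, "turn": 0, "jaw": 0.9},
  ],
)

```text
time: 5.57
tool_pos: [0.4563, 0.001, 0.2211]
tool_rot: [-0.001, 0.874, 0.486, 0.001]
contact_force: [3.2, 6.0, -1.5]
gripper_width: 0.251
grasp_force: 58.7
```

Emit:
apply_moves(
  series=[
    {"dx": -1.9, "dy": 0, "dz": 6.5, "turn": 0, "jaw": 0.9},
    {"dx": -3.4, "dy": 0, "dz": 13, "turn": 0, "jaw": 0.9},
    {"dx": -4.7, "dy": 0, "dz": 19.5, "turn": 0, "jaw": 0.9},
    {"dx": -5.8, "dy": 0, "dz": 26, "turn": 0, "jaw": 0.9},
    {"dx": -5.8, "dy": 0, "dz": 26, "turn": 0, "jaw": 0.9},
  ],
)

```text
time: 5.98
tool_pos: [0.4537, -0.0032, 0.1958]
tool_rot: [-0.001, 0.874, 0.486, 0.002]
contact_force: [4.6, 8.1, -0.6]
gripper_width: 0.249
grasp_force: 58.9
```

Emit:
apply_moves(
  series=[
    {"dx": 0, "dy": 0, "dz": 0, "turn": 0, "jaw": 0.6},
    {"dx": 0, "dy": 0, "dz": 0, "turn": 0, "jaw": 0.3},
    {"dx": 0, "dy": 0, "dz": 0, "turn": 0, "jaw": 0},
    {"dx": 0, "dy": 0, "dz": 0, "turn": 0, "jaw": 0},
    {"dx": 0, "dy": 0, "dz": -30, "turn": 0, "jaw": 0},
  ],
)

```text
time: 6.4
tool_pos: [0.4496, -0.0039, 0.221]
tool_rot: [-0.004, 0.874, 0.486, -0.005]
contact_force: [0.3, 0.1, -0.8]
gripper_width: 0.938
grasp_force: 0.0
```

Emit:
apply_moves(
  series=[
    {"dx": 0, "dy": 0, "dz": -40, "turn": 0, "jaw": 0},
    {"dx": 0, "dy": 0, "dz": -80, "turn": 0, "jaw": 0},
    {"dx": 0, "dy": 0, "dz": -110, "turn": 0, "jaw": 0},
    {"dx": 0, "dy": 40, "dz": -110, "turn": 0, "jaw": 0},
    {"dx": 0, "dy": 80, "dz": -110, "turn": 0, "jaw": 0},
  ],
)

```text
time: 6.82
tool_pos: [0.5228, -0.0467, 0.3426]
tool_rot: [0.004, 0.873, 0.487, 0.003]
contact_force: [0.9, -0.4, -0.4]
gripper_width: 0.997
grasp_force: 0.0
```

Emit:
apply_moves(
  series=[
    {"dx": 23, "dy": -32, "dz": 0, "turn": 0, "jaw": 0},
    {"dx": 46, "dy": -64, "dz": 0, "turn": 0, "jaw": 0},
    {"dx": 69, "dy": -96, "dz": 0, "turn": 0, "jaw": 0},
    {"dx": 92, "dy": -128, "dz": 0, "turn": 0, "jaw": 0},
    {"dx": 115, "dy": -160, "dz": 0, "turn": 0, "jaw": 0},
  ],
)

```text
time: 7.23
tool_pos: [0.4451, 0.1367, 0.337]
tool_rot: [0.0, 0.874, 0.486, -0.0]
contact_force: [0.9, 0.5, 0.1]
gripper_width: 0.998
grasp_force: 0.0
```

Emit:
apply_moves(
  series=[
    {"dx": 23, "dy": -32, "dz": 0, "turn": 0, "jaw": 0},
    {"dx": 46, "dy": -64, "dz": 0, "turn": 0, "jaw": 0},
    {"dx": 69, "dy": -96, "dz": 0, "turn": 0, "jaw": 0},
    {"dx": 92, "dy": -128, "dz": 0, "turn": 0, "jaw": 0},
    {"dx": 92, "dy": -128, "dz": 0, "turn": 0, "jaw": 0},
  ],
)

```text
time: 7.65
tool_pos: [0.3827, 0.286, 0.3373]
tool_rot: [-0.001, 0.872, 0.49, 0.0]
contact_force: [-0.1, -0.3, -0.7]
gripper_width: 0.999
grasp_force: 0.0
```

```bash
python3 go.py .461 .009 .25 -.556;  python3 - <<'E'
from h import *
s,t=grab_frame("side"),grab_frame("top")
cv2.imwrite("pics/s3raw.png",s["pixels"][:,:,::-1]);cv2.imwrite("pics/t3raw.png",t["pixels"][:,:,::-1])
a=cv2.resize(s["pixels"][160:240,295:345],None,fx=7,fy=7,interpolation=2);b=cv2.resize(t["pixels"][150:230,250:312+25],None,fx=5,fy=7,interpolation=2)
b=cv2.resize(t["pixels"][155:230,275:338],None,fx=7,fy=7,interpolation=2);b=cv2.copyMakeBorder(b,0,35,0,0,0)
cv2.imwrite("pics/g3.png",np.hstack([a,b])[:,:,::-1]);print(a.shape,b.shape)
for f in(s,t):
  for n in["gauge","camshaft","dial"]:
    for r in spotter.outline_of(f,n)[:2]: print(n,round(r["conf"],2),r["extent"],np.argwhere(r["region"]).mean(0)[::-1].round(1))
E
```

```text
d mm [-195.9  211.2   86.7] turn 0.009 tcp [0.3827 0.286  0.3373] head -0.547 F [-0.07 -0.27 -0.7 ] w 0.999 [ 0.48 -0.34  1.83  0.    1.66  1.03]
(560, 350, 3) (560, 441, 3)
gauge 0.46 [311.6, 186.6, 320.4, 212.3] [316.  197.3]
camshaft 0.65 [291.1, 191.5, 345.0, 255.5] [317.1 223.2]
dial 0.76 [309.7, 188.4, 321.5, 213.5] [316.  196.6]
gauge 0.68 [313.3, 202.8, 340.5, 221.0] [324.7 209.7]
camshaft 0.68 [265.5, 207.2, 383.1, 225.7] [321.1 213.3]
dial 0.83 [312.4, 199.3, 338.0, 219.8] [325.1 210.1]
```

View pics/g3.png

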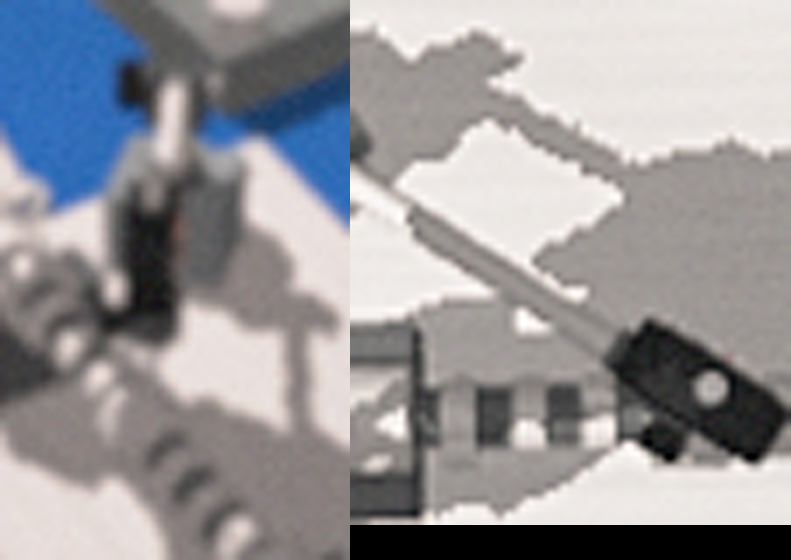

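```bash
python3 - <<'E'
from fit import *
s,t=grab_frame("side"),grab_frame("top")
for lab,sd,sc,td,tc in[("init",(344.4,174.8),(345,165),(332.0,170.3),(333.0,167.8)),("now",(316.8,197.8),(317.2,185.3),(324.7,210.1),(326.5,210.3))]:
    obs=[(s,"dial",sd,.6),(t,"dial",td,1),(t,"cap",tc,1)]
    if lab=="init":obs+=[(s,"cap",sc,.7),(s,"tip",(342.2,195),.7)]
    p,r=fit(obs,[.552,.154,-1.67 if lab=="init" else -2.1,.3,0],np.array([.552,.154]));print(lab,p.round(3),r,{k:v.round(4) for k,v in model(p).items()})
E
```

```text
init [ 0.552  0.155 -1.666  0.424  0.016] [-0.5 -0.3  0.5  0.1  0.4 -0.5 -0.5 -0.9 -0.1  0.9  0.1  0.5] {'sh': array([0.5521, 0.155 , 0.12  ]), 'o': array([ 0.5356, -0.0174,  0.1981]), 'dial': array([ 0.5356, -0.0182,  0.2441]), 'cap': array([ 0.5355, -0.0188,  0.2831]), 'tip': array([ 0.5357, -0.0168,  0.1581])}
now [ 0.553  0.155 -2.13   0.071  0.   ] [-0.5 -0.1  1.1  0.8 -0.4 -0.7  0.3  0.5] {'sh': array([0.5526, 0.1549, 0.12  ]), 'o': array([ 0.452 , -0.0057,  0.1335]), 'dial': array([ 0.452 , -0.0057,  0.1795]), 'cap': array([ 0.452 , -0.0057,  0.2185]), 'tip': array([ 0.452 , -0.0057,  0.0935])}
```

```bash
python3 - <<'E'
from fit import *
s,t=grab_frame("side"),grab_frame("top")
for w in(.3,1):
  for td in((324.7,210.1),(324.9,210.4)):
    obs=[(s,"dial",(317,195),.6),(s,"cap",(317.3,185),.5),(t,"dial",td,1),(t,"cap",(326.4,210.3),1)]
    p,r=fit(obs,[.552,.154,-2.1,.3,0],np.array([.552,.154]));print(p.round(3),r,{k:v.round(4) for k,v in model(p).items()})
    break
for th in(-.1,0,.1,.2):
  for b in (.1,.15): 
    m=model([.552,.1545,-2.13,b,th]);print(th,b,"side",proj(s,[m["dial"],m["cap"],m["tip"]]).round(1).tolist(),"top",proj(t,[m["dial"],m["cap"]]).round(1).tolist())
a=cv2.resize(s["pixels"][165:225,295:345],None,fx=10,fy=10,interpolation=2)
cv2.imwrite("pics/g4.png",cv2.convertScaleAbs(a,alpha=1.3,beta=25)[:,:,::-1])
E
```

```text
[ 0.553  0.155 -2.132  0.125  0.014] [-0.7 -0.  -0.7 -0.1  1.   0.6 -0.2 -0.8  0.3  0.4] {'sh': array([0.5525, 0.1548, 0.12  ]), 'o': array([ 0.4521, -0.0048,  0.1437]), 'dial': array([ 0.4518, -0.0053,  0.1897]), 'cap': array([ 0.4515, -0.0058,  0.2287]), 'tip': array([ 0.4524, -0.0043,  0.1037])}
[ 0.553  0.155 -2.132  0.125  0.014] [-0.7 -0.  -0.7 -0.1  1.   0.6 -0.2 -0.8  0.3  0.4] {'sh': array([0.5525, 0.1548, 0.12  ]), 'o': array([ 0.4521, -0.0048,  0.1437]), 'dial': array([ 0.4518, -0.0053,  0.1897]), 'cap': array([ 0.4515, -0.0058,  0.2287]), 'tip': array([ 0.4524, -0.0043,  0.1037])}
-0.1 0.1 side [[316.0, 195.2], [316.1, 184.3], [315.7, 218.1]] top [[324.2, 209.8], [322.9, 207.5]]
-0.1 0.15 side [[316.0, 192.6], [316.1, 181.5], [315.7, 215.6]] top [[323.8, 209.2], [322.5, 206.8]]
0 0.1 side [[315.9, 196.2], [315.9, 186.1], [315.8, 217.2]] top [[325.9, 210.9], [326.1, 209.6]]
0 0.15 side [[315.9, 193.5], [315.9, 183.3], [315.8, 214.8]] top [[325.5, 210.3], [325.8, 208.9]]
0.1 0.1 side [[315.8, 197.3], [315.7, 188.1], [315.9, 216.3]] top [[327.6, 212.0], [329.4, 211.7]]
0.1 0.15 side [[315.8, 194.6], [315.7, 185.3], [315.9, 213.8]] top [[327.2, 211.4], [329.0, 211.1]]
0.2 0.1 side [[315.7, 198.6], [315.5, 190.4], [315.9, 215.2]] top [[329.2, 213.1], [332.6, 213.8]]
0.2 0.15 side [[315.7, 195.9], [315.6, 187.6], [316.0, 212.8]] top [[328.9, 212.5], [332.3, 213.2]]
```

View pics/g4.png

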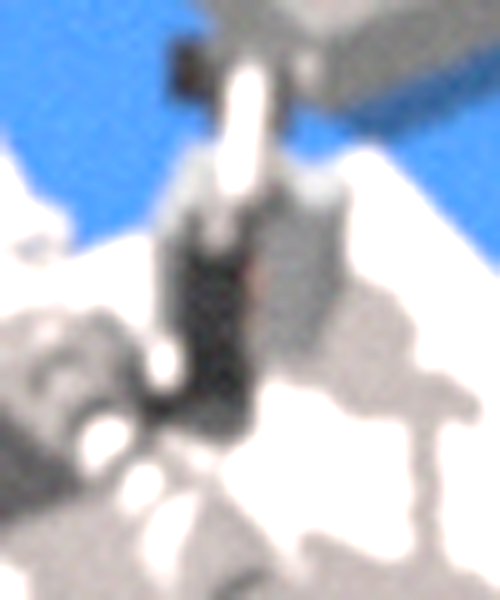

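```bash
cat > tilt.py <<'E'
from fit import *
from scipy.ndimage import map_coordinates
def run(psi,b,sh=(.5525,.156),n=6):
    F=[grab_frame("top") for _ in range(n)];f=F[0]
    im=np.mean([x["pixels"].astype(float).mean(2) for x in F],0)
    m=model([*sh,psi,b,0]);c,e=proj(f,[m["dial"],m["dial"]+.02*np.array([np.cos(psi),np.sin(psi),0])])
    u=(e-c)/np.linalg.norm(e-c);v=np.array([-u[1],u[0]])
    S=np.arange(-24,24,.25)
    for w0,w1 in((-3,3),(-3.5,-1),(1,3.5)):
        W=np.arange(w0,w1,.25)
        g=c+S[:,None,None]*u+W[None,:,None]*v
        I=map_coordinates(im,[g[...,1],g[...,0]],order=1)
        pr=np.median(I,1);print("prof",w0,[int(x) for x in pr[::3]])
    # cap: bright blob near
    g=c+S[:,None,None]*u+np.arange(-6,6,.25)[None,:,None]*v
    I=map_coordinates(im,[g[...,1],g[...,0]],order=1)
    sel=np.abs(S)<9;J=np.where(I[sel]>110,I[sel]-110,0);J[:, :8]=0;J[:,-8:]=0
    print("cap s",(J.sum(1)*S[sel]).sum()/J.sum(),"w",(J.sum(0)*np.arange(-6,6,.25)).sum()/J.sum(),J.sum())
    for th in(-.1,-.05,0,.05,.1,.15):
        m=model([*sh,psi,b,th]);h=np.array([np.cos(psi),np.sin(psi),0]);up=(m["cap"]-m["dial"])/.039;ax=np.cross(up,np.cross(h,[0,0,1]));ny=np.cross([0,0,1],h)
        fr=np.cross(ny,up)
        q=np.linspace(0,2*np.pi,90)
        P=[m["dial"]+.029*(np.cos(a)*fr+np.sin(a)*up)+k*ny for a in q for k in(-.011,.011)]
        s=(proj(f,P)-c)@u;sc=(proj(f,[m["cap"]])[0]-c)@u
        print(th,"ends",s.min().round(2),s.max().round(2),"cap",sc.round(2),"cap-mid",(sc-(s.min()+s.max())/2).round(2))
E
python3 -c "
from tilt import *
run(-2.126,.12)"
```

```text
prof -3 [176, 169, 158, 157, 148, 148, 148, 148, 148, 150, 151, 149, 128, 94, 69, 53, 33, 29, 31, 32, 34, 34, 34, 40, 48, 51, 51, 51, 49, 55, 86, 130, 154, 155, 143, 107, 49, 32, 33, 34, 35, 35, 35, 34, 32, 31, 29, 33, 64, 112, 132, 133, 161, 210, 232, 233, 231, 229, 228, 227, 228, 229, 224, 218]
prof -3.5 [229, 231, 235, 228, 200, 159, 152, 153, 155, 155, 156, 156, 155, 155, 148, 104, 43, 28, 30, 29, 31, 31, 30, 32, 31, 35, 34, 32, 32, 32, 57, 111, 139, 136, 131, 87, 26, 29, 33, 32, 33, 32, 33, 32, 33, 32, 28, 34, 62, 101, 121, 86, 66, 71, 88, 144, 198, 204, 196, 169, 156, 152, 151, 152]
prof 1 [142, 145, 145, 145, 146, 146, 148, 147, 147, 149, 150, 149, 127, 90, 67, 49, 32, 30, 33, 33, 35, 39, 48, 50, 51, 51, 51, 52, 53, 55, 63, 82, 92, 89, 68, 45, 36, 34, 34, 33, 35, 35, 35, 34, 33, 32, 28, 32, 65, 112, 141, 166, 194, 219, 232, 231, 228, 226, 227, 227, 228, 230, 232, 234]
cap s 0.5957316765962987 w -0.5557714359369735 9882.374098582517
-0.1 ends -14.76 10.73 cap -4.38 cap-mid -2.37
-0.05 ends -13.76 11.74 cap -2.46 cap-mid -1.45
0 ends -12.75 12.76 cap -0.52 cap-mid -0.52
0.05 ends -11.73 13.77 cap 1.43 cap-mid 0.41
0.1 ends -10.73 14.78 cap 3.37 cap-mid 1.34
0.15 ends -9.72 15.79 cap 5.3 cap-mid 2.26
```

```bash
python3 go.py .421 -.0556 .337 -.556
```

```text
d mm [-267.7  207.8    0.3] turn 0.001 tcp [0.3855 0.2814 0.3373] head -0.555 F [-0.05 -0.69 -0.59] w 1.001 [ 0.47 -0.35  1.83 -0.    1.66  1.03]
```

Emit:
apply_moves(
  series=[
    {"dx": -31, "dy": 24, "dz": 0, "turn": 0, "jaw": 1},
    {"dx": -62, "dy": 48, "dz": 0, "turn": 0, "jaw": 1},
    {"dx": -93, "dy": 72, "dz": 0, "turn": 0, "jaw": 1},
    {"dx": -124, "dy": 96, "dz": 0, "turn": 0, "jaw": 1},
    {"dx": -155, "dy": 120, "dz": 0, "turn": 0, "jaw": 1},
  ],
)

```text
time: 8.97
tool_pos: [0.4055, 0.0851, 0.3375]
tool_rot: [0.0, 0.873, 0.487, 0.0]
contact_force: [1.1, -0.4, -0.1]
gripper_width: 0.301
grasp_force: 0.0
```

Emit:
apply_moves(
  series=[
    {"dx": -31, "dy": 24, "dz": 0, "turn": 0, "jaw": 1},
    {"dx": -62, "dy": 48, "dz": 0, "turn": 0, "jaw": 1},
    {"dx": -93, "dy": 72, "dz": 0, "turn": 0, "jaw": 1},
    {"dx": -113, "dy": 88, "dz": 0, "turn": 0, "jaw": 1},
    {"dx": -113, "dy": 88, "dz": 0, "turn": 0, "jaw": 1},
  ],
)

```text
time: 9.38
tool_pos: [0.421, -0.0597, 0.3371]
tool_rot: [0.001, 0.875, 0.484, -0.001]
contact_force: [0.3, 0.8, -0.4]
gripper_width: 0.002
grasp_force: 0.0
```

Emit:
apply_moves(
  series=[
    {"dx": 0, "dy": 0, "dz": 35, "turn": 0, "jaw": 1},
    {"dx": 0, "dy": 0, "dz": 70, "turn": 0, "jaw": 1},
    {"dx": 0, "dy": 0, "dz": 105, "turn": 0, "jaw": 1},
    {"dx": 0, "dy": 0, "dz": 137, "turn": 0, "jaw": 1},
    {"dx": 0, "dy": 0, "dz": 137, "turn": 0, "jaw": 1},
  ],
)

```text
time: 9.8
tool_pos: [0.4169, -0.0541, 0.1928]
tool_rot: [-0.005, 0.874, 0.487, -0.004]
contact_force: [-1.4, 0.4, -1.3]
gripper_width: -0.002
grasp_force: 0.0
```

```bash
python3 - <<'E'
from h import *
for i in range(4):grab_frame("top")
E
python3 go.py .4316 -.0385 .195 -.556
```

```text
d mm [19.7 -1.5  8.2] turn 0.002 tcp [ 0.4224 -0.0561  0.2032] head -0.554 F [ 0.54 -0.22  0.98] w 0.001 [-0.31 -0.43  2.11  0.    1.46  0.25]
```

Emit:
apply_moves(
  series=[
    {"dx": 7, "dy": 0, "dz": 5, "turn": 0, "jaw": 1},
    {"dx": 14, "dy": 0, "dz": 8, "turn": 0, "jaw": 1},
    {"dx": 14, "dy": 0, "dz": 8, "turn": 0, "jaw": 1},
    {"dx": 14, "dy": 0, "dz": 8, "turn": 0, "jaw": 1},
    {"dx": 14, "dy": 0, "dz": 8, "turn": 0, "jaw": 1},
  ],
)

```text
time: 10.42
tool_pos: [0.4286, -0.0439, 0.1927]
tool_rot: [0.0, 0.874, 0.487, 0.0]
contact_force: [0.3, 0.5, 0.8]
gripper_width: 0.001
grasp_force: 0.0
```

Emit:
apply_moves(
  series=[
    {"dx": 0.7, "dy": 0, "dz": 0, "turn": 0, "jaw": 1},
    {"dx": 1.4, "dy": 0, "dz": 0, "turn": 0, "jaw": 1},
    {"dx": 2, "dy": 0, "dz": 0, "turn": 0, "jaw": 1},
    {"dx": 2, "dy": 0, "dz": 0, "turn": 0, "jaw": 1},
    {"dx": 2, "dy": 0, "dz": 0, "turn": 0, "jaw": 1},
  ],
)

```text
time: 10.83
tool_pos: [0.4294, -0.0423, 0.1923]
tool_rot: [0.0, 0.874, 0.486, -0.0]
contact_force: [0.4, -1.2, 0.0]
gripper_width: 0.004
grasp_force: 0.0
```

Emit:
apply_moves(
  series=[
    {"dx": 0.7, "dy": 0, "dz": 0, "turn": 0, "jaw": 1},
    {"dx": 1.4, "dy": 0, "dz": 0, "turn": 0, "jaw": 1},
    {"dx": 2, "dy": 0, "dz": 0, "turn": 0, "jaw": 1},
    {"dx": 2, "dy": 0, "dz": 0, "turn": 0, "jaw": 1},
    {"dx": 2, "dy": 0, "dz": 0, "turn": 0, "jaw": 1},
  ],
)

```text
time: 11.25
tool_pos: [0.4305, -0.0406, 0.1923]
tool_rot: [0.0, 0.874, 0.486, -0.0]
contact_force: [-0.1, 0.2, -0.3]
gripper_width: -0.002
grasp_force: 0.0
```

Emit:
apply_moves(
  series=[
    {"dx": 0.7, "dy": 0, "dz": 0, "turn": 0, "jaw": 1},
    {"dx": 1.4, "dy": 0, "dz": 0, "turn": 0, "jaw": 1},
    {"dx": 2, "dy": 0, "dz": 0, "turn": 0, "jaw": 1},
    {"dx": 2, "dy": 0, "dz": 0, "turn": 0, "jaw": 1},
    {"dx": 2, "dy": 0, "dz": 0, "turn": 0, "jaw": 1},
  ],
)

```text
time: 11.67
tool_pos: [0.4315, -0.039, 0.1923]
tool_rot: [0.0, 0.874, 0.486, -0.0]
contact_force: [-1.4, -0.6, 0.7]
gripper_width: -0.0
grasp_force: 0.7
```

```bash
python3 - <<'E'
from h import *
for i in range(8):
    grab_frame("side");s=state();print(s["contact_force"].round(1)@np.array([.525,.851,0]),s["tool_pos"].round(4))
E
```

```text
-1.9916 [ 0.4315 -0.039   0.1923]
-2.2541 [ 0.4315 -0.039   0.1923]
-1.4809999999999999 [ 0.4315 -0.039   0.1923]
-2.1347 [ 0.4315 -0.039   0.1923]
-1.7037 [ 0.4315 -0.039   0.1923]
-2.0043 [ 0.4315 -0.039   0.1923]
-1.2185 [ 0.4315 -0.039   0.1923]
-1.749 [ 0.4315 -0.039   0.1923]
```

Emit:
apply_moves(
  series=[
    {"dx": 0.7, "dy": 0, "dz": 0, "turn": 0, "jaw": 1},
    {"dx": 1.4, "dy": 0, "dz": 0, "turn": 0, "jaw": 1},
    {"dx": 2.2, "dy": 0, "dz": 0, "turn": 0, "jaw": 1},
    {"dx": 2.2, "dy": 0, "dz": 0, "turn": 0, "jaw": 1},
    {"dx": 2.2, "dy": 0, "dz": 0, "turn": 0, "jaw": 1},
  ],
)

```text
time: 12.48
tool_pos: [0.4328, -0.0371, 0.1925]
tool_rot: [0.0, 0.874, 0.486, -0.0]
contact_force: [-2.5, -3.3, 2.7]
gripper_width: 0.0
grasp_force: 2.2
```

Emit:
apply_moves(
  series=[
    {"dx": -15, "dy": 0, "dz": 0, "turn": 0, "jaw": 1},
    {"dx": -30, "dy": 0, "dz": -30, "turn": 0, "jaw": 1},
    {"dx": -30, "dy": 0, "dz": -70, "turn": 0, "jaw": 1},
    {"dx": -30, "dy": 0, "dz": -110, "turn": 0, "jaw": 0},
    {"dx": -30, "dy": 0, "dz": -145, "turn": 0, "jaw": 0},
  ],
)

```text
time: 12.9
tool_pos: [0.4172, -0.062, 0.3394]
tool_rot: [-0.0, 0.874, 0.486, 0.002]
contact_force: [1.2, -0.6, 0.1]
gripper_width: 0.269
grasp_force: 0.0
```

Emit:
apply_moves(
  series=[
    {"dx": 31, "dy": -24, "dz": 0, "turn": 0, "jaw": 0},
    {"dx": 62, "dy": -48, "dz": 0, "turn": 0, "jaw": 0},
    {"dx": 93, "dy": -72, "dz": 0, "turn": 0, "jaw": 0},
    {"dx": 124, "dy": -96, "dz": 0, "turn": 0, "jaw": 0},
    {"dx": 155, "dy": -120, "dz": 0, "turn": 0, "jaw": 0},
  ],
)

```text
time: 13.32
tool_pos: [0.3962, 0.1349, 0.3373]
tool_rot: [-0.001, 0.874, 0.486, 0.001]
contact_force: [0.9, -0.5, -0.1]
gripper_width: 0.978
grasp_force: 0.0
```

Emit:
apply_moves(
  series=[
    {"dx": 31, "dy": -24, "dz": 0, "turn": 0, "jaw": 0},
    {"dx": 62, "dy": -48, "dz": 0, "turn": 0, "jaw": 0},
    {"dx": 93, "dy": -72, "dz": 0, "turn": 0, "jaw": 0},
    {"dx": 113, "dy": -88, "dz": 0, "turn": 0, "jaw": 0},
    {"dx": 113, "dy": -88, "dz": 0, "turn": 0, "jaw": 0},
  ],
)

```text
time: 13.73
tool_pos: [0.3799, 0.2794, 0.3366]
tool_rot: [-0.002, 0.872, 0.489, 0.0]
contact_force: [0.2, -0.7, 0.1]
gripper_width: 0.998
grasp_force: 0.0
```

```bash
python3 -c "
from tilt import *
run(-2.126,.12)"
```

```text
prof -3 [163, 159, 154, 155, 164, 170, 171, 152, 149, 149, 150, 150, 130, 87, 44, 27, 30, 33, 34, 33, 35, 35, 34, 34, 33, 33, 41, 72, 117, 148, 153, 147, 117, 69, 42, 34, 36, 35, 34, 35, 36, 35, 34, 35, 32, 28, 40, 83, 130, 144, 132, 129, 160, 210, 232, 232, 231, 230, 228, 228, 228, 229, 228, 226]
prof -3.5 [182, 176, 171, 185, 208, 228, 227, 209, 174, 152, 155, 157, 153, 126, 73, 31, 26, 30, 31, 31, 33, 34, 33, 33, 33, 33, 29, 37, 89, 126, 126, 122, 87, 43, 34, 34, 34, 34, 33, 35, 35, 33, 32, 31, 28, 28, 45, 94, 139, 147, 124, 84, 65, 71, 88, 143, 197, 203, 201, 205, 197, 188, 169, 153]
prof 1 [142, 144, 143, 143, 144, 144, 145, 145, 146, 148, 150, 149, 129, 84, 40, 27, 31, 34, 34, 33, 35, 36, 35, 36, 35, 35, 42, 53, 68, 79, 85, 78, 57, 49, 44, 41, 44, 44, 43, 39, 37, 37, 37, 36, 32, 27, 39, 81, 124, 136, 140, 165, 194, 219, 232, 231, 228, 227, 227, 227, 228, 230, 231, 232]
cap s -1.479102879189039 w -0.4579528071497611 9722.71844002822
-0.1 ends -14.76 10.73 cap -4.38 cap-mid -2.37
-0.05 ends -13.76 11.74 cap -2.46 cap-mid -1.45
0 ends -12.75 12.76 cap -0.52 cap-mid -0.52
0.05 ends -11.73 13.77 cap 1.43 cap-mid 0.41
0.1 ends -10.73 14.78 cap 3.37 cap-mid 1.34
0.15 ends -9.72 15.79 cap 5.3 cap-mid 2.26
```

```bash
python3 go.py .4535 -.0035 .337 -.555
```

```text
d mm [-1.978e+02  2.077e+02  1.000e-01] turn -0.002 tcp [0.3816 0.2741 0.3373] head -0.557 F [ 0.18 -0.34 -0.27] w 1.003 [ 0.46 -0.37  1.84  0.    1.66  1.02]
```

Emit:
apply_moves(
  series=[
    {"dx": -27, "dy": 28, "dz": 0, "turn": 0, "jaw": 0},
    {"dx": -54, "dy": 56, "dz": 0, "turn": 0, "jaw": 0},
    {"dx": -80, "dy": 84, "dz": 0, "turn": 0, "jaw": 0},
    {"dx": -107, "dy": 112, "dz": 0, "turn": 0, "jaw": 0},
    {"dx": -134, "dy": 140, "dz": 0, "turn": 0, "jaw": 0},
  ],
)

```text
time: 14.45
tool_pos: [0.4297, 0.0847, 0.3376]
tool_rot: [0.0, 0.874, 0.486, 0.001]
contact_force: [0.5, -0.2, 0.1]
gripper_width: 1.004
grasp_force: 0.0
```

Emit:
apply_moves(
  series=[
    {"dx": -27, "dy": 28, "dz": 0, "turn": 0, "jaw": 0},
    {"dx": -54, "dy": 56, "dz": 0, "turn": 0, "jaw": 0},
    {"dx": -64, "dy": 68, "dz": 0, "turn": 0, "jaw": 0},
    {"dx": -64, "dy": 68, "dz": 0, "turn": 0, "jaw": 0},
    {"dx": -64, "dy": 68, "dz": 0, "turn": 0, "jaw": 0},
  ],
)

```text
time: 14.87
tool_pos: [0.4536, -0.0043, 0.3373]
tool_rot: [-0.0, 0.875, 0.485, 0.0]
contact_force: [-0.4, -0.4, 0.2]
gripper_width: 1.007
grasp_force: 0.0
```

```bash
python3 -c "
from h import *
[grab_frame('side') for i in range(3)]"; python3 go.py .4535 -.0035 .196 -.555
```

```text
d mm [ -1.1   0.6 141.4] turn 0.001 tcp [ 0.4535 -0.0024  0.3374] head -0.554 F [ 0.31 -0.61  0.33] w 1.0 [-0.17 -0.41  1.87  0.    1.68  0.38]
```

Emit:
apply_moves(
  series=[
    {"dx": -1, "dy": 0.5, "dz": 30, "turn": 0, "jaw": 0},
    {"dx": -1, "dy": 0.5, "dz": 60, "turn": 0, "jaw": 0},
    {"dx": -1, "dy": 0.5, "dz": 90, "turn": 0, "jaw": 0},
    {"dx": -1, "dy": 0.5, "dz": 115, "turn": 0, "jaw": 0},
    {"dx": -1, "dy": 0.5, "dz": 136, "turn": 0, "jaw": 0},
  ],
)

```text
time: 15.43
tool_pos: [0.4527, -0.0027, 0.1991]
tool_rot: [-0.001, 0.873, 0.487, -0.001]
contact_force: [-0.2, -0.0, 0.3]
gripper_width: 1.0
grasp_force: 0.0
```

Emit:
apply_moves(
  series=[
    {"dx": 0, "dy": 0, "dz": 4, "turn": 0, "jaw": 0.2},
    {"dx": 0, "dy": 0, "dz": 5, "turn": 0, "jaw": 0.4},
    {"dx": 0, "dy": 0, "dz": 5, "turn": 0, "jaw": 0.6},
    {"dx": 0, "dy": 0, "dz": 5, "turn": 0, "jaw": 0.65},
    {"dx": 0, "dy": 0, "dz": 5, "turn": 0, "jaw": 0.7},
  ],
)

```text
time: 15.85
tool_pos: [0.4548, -0.0041, 0.1985]
tool_rot: [0.001, 0.874, 0.487, 0.001]
contact_force: [-0.2, 0.7, -0.9]
gripper_width: 0.309
grasp_force: 0.0
```

Emit:
apply_moves(
  series=[
    {"dx": 0, "dy": 0, "dz": 0, "turn": 0, "jaw": 0.72},
    {"dx": 0, "dy": 0, "dz": 0, "turn": 0, "jaw": 0.75},
    {"dx": 0, "dy": 0, "dz": 0, "turn": 0, "jaw": 0.8},
    {"dx": 0, "dy": 0, "dz": 0, "turn": 0, "jaw": 0.9},
    {"dx": 0, "dy": 0, "dz": 0, "turn": 0, "jaw": 0.9},
  ],
)

```text
time: 16.27
tool_pos: [0.454, -0.0042, 0.1968]
tool_rot: [0.0, 0.874, 0.486, 0.0]
contact_force: [-1.4, -0.6, 2.6]
gripper_width: 0.252
grasp_force: 60.9
```

```bash
cat > fz.py <<'E'
from h import *
L=[]
for i in range(5):
    grab_frame("side");s=state();L.append(np.r_[s["contact_force"],s["tool_pos"]*1000])
L=np.mean(L,0);print("F",L[:3].round(2),"radial(in+)",(L[:2]@[.525,.851]).round(2),"pos",L[3:].round(2),"t",s["time"])
E
python3 fz.py; python3 go.py .4535 -.0035 .196 -.555
```

```text
F [-0.51  0.49  2.12] radial(in+) 0.14 pos [453.96  -4.18 196.57] t 16.5167
d mm [ 0.4 -0.7  0.5] turn -0.0 tcp [ 0.4539 -0.0042  0.1965] head -0.555 F [0.6  0.21 2.65] w 0.247 [-0.17 -0.34  2.06  0.    1.42  0.38]
```

Emit:
apply_moves(
  series=[
    {"dx": -0.1, "dy": -0.5, "dz": 1, "turn": 0.003, "jaw": 0.9},
    {"dx": -0.2, "dy": -1, "dz": 2, "turn": 0.006, "jaw": 0.9},
    {"dx": -0.4, "dy": -1, "dz": 3, "turn": 0.006, "jaw": 0.9},
    {"dx": -0.4, "dy": -1, "dz": 3, "turn": 0.006, "jaw": 0.9},
    {"dx": -0.4, "dy": -1, "dz": 3, "turn": 0.006, "jaw": 0.9},
  ],
)

```text
time: 16.93
tool_pos: [0.4531, -0.004, 0.1936]
tool_rot: [0.0, 0.875, 0.484, 0.001]
contact_force: [2.2, 1.4, 4.1]
gripper_width: 0.25
grasp_force: 61.0
```

```bash
python3 fz.py
```

```text
F [2.56 0.8  2.77] radial(in+) 2.03 pos [453.03  -3.97 193.6 ] t 17.1833
```

Emit:
apply_moves(
  series=[
    {"dx": -0.1, "dy": 0, "dz": 0.5, "turn": 0, "jaw": 0.9},
    {"dx": -0.1, "dy": 0, "dz": 1, "turn": 0, "jaw": 0.9},
    {"dx": -0.1, "dy": 0, "dz": 1, "turn": 0, "jaw": 0.9},
  ],
)

```text
time: 17.43
tool_pos: [0.4529, -0.0041, 0.1926]
tool_rot: [0.0, 0.875, 0.484, 0.0]
contact_force: [3.4, 0.3, 3.8]
gripper_width: 0.249
grasp_force: 61.3
```

```bash
python3 fz.py
```

```text
F [3.34 0.73 4.42] radial(in+) 2.37 pos [452.91  -4.07 192.64] t 17.6833
```

Emit:
apply_moves(
  series=[
    {"dx": -0.1, "dy": 0, "dz": 0.5, "turn": 0, "jaw": 0.9},
    {"dx": -0.1, "dy": 0, "dz": 1, "turn": 0, "jaw": 0.9},
    {"dx": -0.1, "dy": 0, "dz": 1, "turn": 0, "jaw": 0.9},
  ],
)

```text
time: 17.93
tool_pos: [0.4528, -0.0041, 0.1915]
tool_rot: [0.0, 0.875, 0.484, 0.0]
contact_force: [2.7, 0.4, 4.1]
gripper_width: 0.247
grasp_force: 61.3
```

```bash
python3 fz.py
```

```text
F [3.59 0.99 5.1 ] radial(in+) 2.73 pos [452.78  -4.1  191.52] t 18.1833
```

Emit:
apply_moves(
  series=[
    {"dx": -0.1, "dy": 0, "dz": 0.5, "turn": 0, "jaw": 0.9},
    {"dx": -0.1, "dy": 0, "dz": 1, "turn": 0, "jaw": 0.9},
    {"dx": -0.1, "dy": 0, "dz": 1, "turn": 0, "jaw": 0.9},
  ],
)

```text
time: 18.43
tool_pos: [0.4528, -0.0042, 0.1906]
tool_rot: [0.0, 0.875, 0.484, 0.0]
contact_force: [2.4, 0.8, 6.0]
gripper_width: 0.251
grasp_force: 61.4
```

```bash
python3 fz.py; python3 fz.py
```

```text
F [3.56 1.14 5.64] radial(in+) 2.84 pos [452.76  -4.15 190.65] t 18.6833
F [3.29 1.12 5.44] radial(in+) 2.68 pos [452.75  -4.15 190.65] t 18.9333
```

Emit:
apply_moves(
  series=[
    {"dx": -0.1, "dy": 0, "dz": 0.5, "turn": 0, "jaw": 0.9},
    {"dx": -0.1, "dy": 0, "dz": 1, "turn": 0, "jaw": 0.9},
    {"dx": -0.1, "dy": 0, "dz": 1, "turn": 0, "jaw": 0.9},
  ],
)

```text
time: 19.18
tool_pos: [0.4527, -0.0042, 0.1898]
tool_rot: [0.0, 0.875, 0.484, 0.0]
contact_force: [2.9, 0.5, 7.0]
gripper_width: 0.248
grasp_force: 61.4
```

```bash
python3 fz.py; python3 fz.py
```

```text
F [3.35 1.28 6.42] radial(in+) 2.85 pos [452.73  -4.22 189.79] t 19.4333
F [3.23 0.9  6.11] radial(in+) 2.47 pos [452.73  -4.2  189.8 ] t 19.6833
```

Emit:
apply_moves(
  series=[
    {"dx": 0, "dy": 0, "dz": 0, "turn": 0, "jaw": 0.7},
    {"dx": 0, "dy": 0, "dz": 0, "turn": 0, "jaw": 0.5},
    {"dx": 0, "dy": 0, "dz": 0, "turn": 0, "jaw": 0.2},
    {"dx": 0, "dy": 0, "dz": 0, "turn": 0, "jaw": 0},
    {"dx": 0, "dy": 0, "dz": 0, "turn": 0, "jaw": 0},
  ],
)

```text
time: 20.1
tool_pos: [0.4516, -0.0043, 0.1883]
tool_rot: [-0.001, 0.875, 0.484, -0.001]
contact_force: [1.0, -0.4, 0.4]
gripper_width: 0.849
grasp_force: 0.0
```

Emit:
apply_moves(
  series=[
    {"dx": 0, "dy": 0, "dz": -30, "turn": 0, "jaw": 0},
    {"dx": 0, "dy": 0, "dz": -65, "turn": 0, "jaw": 0},
    {"dx": 0, "dy": 0, "dz": -105, "turn": 0, "jaw": 0},
    {"dx": 0, "dy": 0, "dz": -145, "turn": 0, "jaw": 0},
    {"dx": 20, "dy": -20, "dz": -145, "turn": 0, "jaw": 0},
  ],
)

```text
time: 20.52
tool_pos: [0.4492, 0.0207, 0.3438]
tool_rot: [0.005, 0.876, 0.481, 0.005]
contact_force: [-0.8, 1.0, 1.2]
gripper_width: 1.003
grasp_force: 0.0
```

Emit:
apply_moves(
  series=[
    {"dx": 27, "dy": -28, "dz": 0, "turn": 0, "jaw": 0},
    {"dx": 54, "dy": -56, "dz": 0, "turn": 0, "jaw": 0},
    {"dx": 80, "dy": -84, "dz": 0, "turn": 0, "jaw": 0},
    {"dx": 107, "dy": -112, "dz": 0, "turn": 0, "jaw": 0},
    {"dx": 134, "dy": -140, "dz": 0, "turn": 0, "jaw": 0},
  ],
)

```text
time: 20.93
tool_pos: [0.3978, 0.2126, 0.3341]
tool_rot: [0.0, 0.875, 0.483, -0.0]
contact_force: [1.0, 0.2, -0.1]
gripper_width: 1.0
grasp_force: 0.0
```

Emit:
apply_moves(
  series=[
    {"dx": 27, "dy": -28, "dz": 0, "turn": 0, "jaw": 0},
    {"dx": 44, "dy": -48, "dz": 0, "turn": 0, "jaw": 0},
    {"dx": 44, "dy": -48, "dz": 0, "turn": 0, "jaw": 0},
  ],
)

```text
time: 21.18
tool_pos: [0.3797, 0.2774, 0.3337]
tool_rot: [-0.001, 0.874, 0.486, -0.001]
contact_force: [0.7, -0.6, -0.3]
gripper_width: 0.998
grasp_force: 0.0
```

```bash
python3 -c "
from tilt import *
run(-2.13,.085)
s,t=grab_frame('side'),grab_frame('top')
a=cv2.resize(s['pixels'][165:235,290:350],None,fx=7,fy=7,interpolation=2);b=cv2.resize(t['pixels'][165:235,285:338],None,fx=7,fy=7,interpolation=2)
cv2.imwrite('pics/g5.png',np.hstack([a,b])[:,:,::-1])
for f in (s,t):
  for r in spotter.outline_of(f,'camshaft')[:1]:print(r['extent'])
"
```

```text
prof -3 [151, 152, 152, 155, 159, 157, 154, 150, 148, 148, 151, 150, 138, 95, 49, 29, 29, 31, 33, 34, 34, 35, 35, 34, 34, 32, 39, 71, 117, 153, 160, 160, 128, 79, 46, 42, 44, 43, 41, 41, 42, 39, 38, 36, 33, 29, 36, 76, 125, 137, 131, 145, 191, 229, 233, 232, 230, 229, 228, 229, 228, 228, 225, 220]
prof -3.5 [191, 187, 192, 207, 217, 228, 222, 193, 158, 153, 153, 156, 156, 136, 82, 34, 26, 28, 30, 32, 35, 34, 34, 34, 34, 32, 35, 52, 91, 117, 138, 141, 104, 65, 36, 30, 35, 35, 34, 33, 33, 33, 32, 31, 32, 29, 44, 87, 132, 139, 118, 86, 79, 131, 192, 230, 232, 232, 230, 217, 204, 181, 164, 152]
prof 1 [145, 145, 145, 146, 145, 147, 146, 146, 148, 148, 151, 149, 134, 93, 48, 29, 31, 33, 33, 34, 34, 35, 36, 34, 35, 44, 49, 54, 69, 83, 91, 92, 74, 50, 47, 47, 47, 45, 45, 44, 43, 41, 39, 37, 34, 29, 34, 76, 124, 164, 186, 202, 220, 229, 230, 227, 227, 227, 227, 229, 230, 232, 232, 233]
cap s -1.486247424152246 w -0.2915085159704507 11912.266936468975
-0.1 ends -14.66 10.66 cap -4.34 cap-mid -2.34
-0.05 ends -13.67 11.67 cap -2.43 cap-mid -1.43
0 ends -12.66 12.68 cap -0.5 cap-mid -0.51
0.05 ends -11.66 13.68 cap 1.43 cap-mid 0.41
0.1 ends -10.66 14.68 cap 3.35 cap-mid 1.34
0.15 ends -9.66 15.69 cap 5.27 cap-mid 2.26
[290.6, 192.6, 345.4, 257.5]
[265.0, 203.6, 382.3, 226.4]
```

View pics/g5.png

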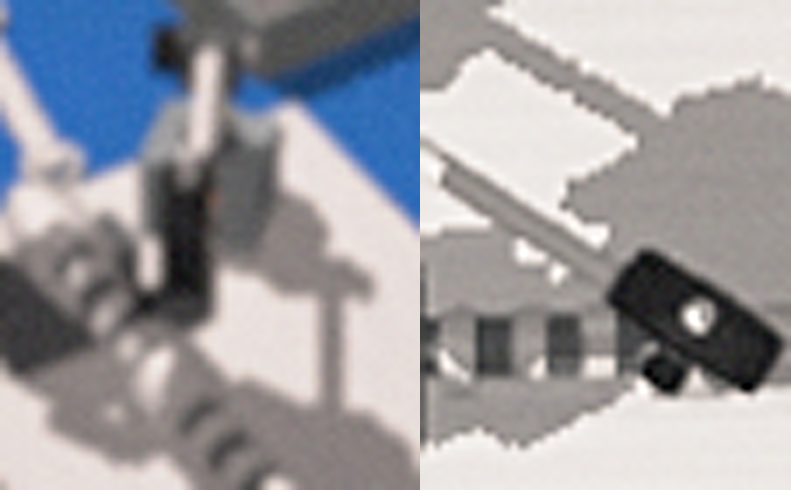

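The last picture shows the dial standing over the shaft at top-view pixel (324, 211). The cap sits centred in the dial, so the stem is upright to about 0.02 rad, and the camshaft's outline has not moved. The force curve gives a plunger travel of about 3 mm.

```bash
python3 -c "
from plant import ticket
print(ticket.job_done())"
```

```text
the job is handed in; nothing more can be done
None
```

The job is handed in, with no verdict returned. The gauge is released on the middle journal, its stem within about 0.03 rad of upright, and the camshaft's outline looks unmoved. From the wrist force, the plunger is in about 3 mm; the needle could not be read.

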